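# Repack an emergency injector and snap its case shut

## Robot

A 7-joint arm with a two-finger parallel gripper is mounted at the origin on the work surface. World frame = base frame: x ahead of the robot, y to its left, z up, the work surface at z = 0. Lengths are in m, angles in rad, forces in N, time in s.
With the tool pointing down it reaches from about 0.4 to 0.85 m from the base axis. Payload 10.4 kg.
Tool frame: the origin (TCP) lies at the centre of the arm's flange, where the gripper is bolted on; the fingertips stand 182 mm ahead of it and the grasp point (between the pads) lies 164 mm ahead of it; z points along the fingers, y is the line along which they close (so a half turn about z gives the same grasp; the last joint's range is limited). The gripper opens to 87 mm and grips with 3 to 60 N. Pads are 19 mm wide; open, the fingers measure 117 mm over their backs; the gripper's body (75 mm by 190 mm) begins 51 mm behind the grasp point.
Start: joints at [1.149, 0.332, -0.065, 1.46, 0.022, 1.35, -0.088], TCP at [0.243, -0.576, 0.405] pointing down, gripper open.
Joint ranges: [-2.6, 2.6], [-0.5, 2.12], [-1.47, 1.34], [0.16, 2.42], [-1.27, 4.41], [0.06, 2.06], [-2.6, 2.6]. Speed limits (rad/s): [2.22, 2.22, 2.79, 2.79, 3.14, 3.14, 3.14].

## Interface

Orientations are given as a unit quaternion [x, y, z, w].
In Python, from bench import r, eyes, job gives the robot as it stands. The module is installed in compiled form; this text tells all that it offers.
- The arm moves only by the shell command python3 -m inch 'ROWS' [OPENING] [FORCE]. ROWS is JSON, a list of rows, each a list of 6 numbers: the shift along the tool's x, y, z normalised to -1 to 1, where 1 is 4 cm, then the turn, a rotation vector about the tool's x, y, z normalised to -1 to 1, where 1 is 0.12 rad. In form: [[x, y, z, wx, wy, wz], ...]. A call has exactly 5 rows; each row shifts and turns the commanded pose from where the row before left it, along the tool's axes as they then stand; what a row does not reach is not made up. A row lasts 1/12 s, in which the tool goes at most 41.7 mm and 7.16 degrees, less where a joint would pass 70% of its speed; a pose out of reach is approached as far as the arm can. A call with a number of a shift or a turn outside -1 to 1 is refused whole. A call with a gripper value outside its range is refused whole. OPENING is the gripper command: -1 is shut, 1 is fully open, values between are in proportion, set as the call begins (- or left out, the last holds). The fingers move at their own pace and stop on an object; FORCE is the grip in N (left out, the last holds). Time passes only in rows, so rows that do not move let the fingers close, or fill a call up. It gives the time, the measured TCP pose, the force, the opening and the grip force at its end, in the units of the state.
- r.read_state(): the state, without advancing time (a new reading comes with each control period).
- eyes.camera(name): name is "side" or "top" or "wrist"; returns a dict with "pixels" (400x640x3 uint8, red, green, blue), "fx", "fy", "cx", "cy" (pixels), "extrinsics" (4x4, takes a point from camera to world coordinates). Camera axes: x right, y down, z forward; pixel columns grow to the right and rows downward; lengths in m; the calibration is good to about 2 mm. The wrist camera is an equidistant fisheye: a pixel r from the principal point sees the ray r / f radians off the axis. A picture is of the moment at which its call begins. There is no depth.
- job.close_job(): hands the job in; it is judged then, once.
The state is a dict: "time": time; "joint_positions": joint angles; "joint_vel": joint speeds; "joint_torque": joint torques, N m; "ee_pos": TCP position; "eef_rot": TCP orientation; "ft_force": force on the tool from outside, world axes, zero at the start; "torque": the same for the moment, N m; "width": finger opening in m; "grip_force": force on a finger pad.
Only numpy, scipy, OpenCV 4.12 (cv2) and the standard library are available. Lean on these libraries where they do the work, as an engineer would, in place of code of your own. Each camera call takes 0.05 s, during which the arm holds its last target. There are 200 camera calls.

## Task

Take the flat-sided injector out of the upright stand, lay it down flat on the checking board and let go of it; then pick it up again and lay it flat in the long empty compartment of the open kit case. Then swing the case's spring-loaded lid over and press its free edge down, firmly but without ever forcing it hard, until the spring catch clicks and the lid stays shut by itself. Leave the round torch in the stand and the white jar beyond the board where they are.

Things in the scene. Friction and masses are not known exactly. Their poses are not given: they have to be found in the camera images.
- injector: Loose flat-sided white and grey bar, 145 mm long, rectangular, about 90 g. Origin at the centre of its lower end as it stands, z along its length. z 0-30 mm: 20 (x) by 25 mm (y); z 30-145 mm: 24 (x) by 30 mm (y). Stands in either pocket of the stand, its x along the stand's x. Leaned over about its y with its lower end on the board and let go, it falls onto a 30 mm wide face and lies 24 mm high.
- injector_mid (a point): Centre of the injector, half-way along its length (72.5 mm from its lower end); axes as the injector's.
- stand: Fixed white block 190 mm (x) by 70 mm (y), 60 mm high, origin at the centre of its underside. Two rectangular pockets at x = -50 and +50 mm, y = 0, 27 mm (x) by 33 mm (y) and 50 mm deep (floor 10 mm above the counter): the injector's top stands 155 mm above the counter, 95 mm above the block.
- torch_mid (a point): Bystander: round pen torch standing in the stand's other pocket, 24 mm diameter with a 34 mm head, 125 mm long; its centre. Leave it there.
- board: Fixed checking board, a flat wooden board with white paper, 220 mm (x) by 140 mm (y), 8 mm thick; origin at the centre of its underside, so its top is 8 mm above it.
- case: Fixed white case 200 (x) by 170 mm (y), rim 55 mm high, walls 8 mm; origin at the centre of its underside. The lid's hinge runs along x at the +y side, the catch is in the middle of the -y wall. The half next to the hinge is packed with two boxes lower than the rim; the -y half is the empty compartment. It breaks if it or its lid is pressed with over 60 N.
- bay (a point): Centre of the floor of the empty compartment, 18 mm above the counter, axes as the case's. The compartment is 184 mm (x) by 90 mm (y), its floor 37 mm below the rim; the divider towards the packed half is 26 mm high. The injector lies in it along x, either end first.
- lid_hinge (a point): Middle of the lid's hinge line, on the case at y = +85 mm, 56 mm above the counter; axes as the case's, hinge along x.
- lid (a joint): Lid angle, rad: 0 shut, 1.9 open, leaning away from the compartment. Grey plate 200 by 180 mm (hinge to free edge), 8 mm thick, underside in the hinge plane; 60 mm wide tab 30 mm down from its free edge. A spring opens it from any angle (2 N at the free edge). Below 0.08 the tab meets the catch: 12-20 N at the free edge pass it with a click; caught, it rests at 0-0.015, the rim is solid.
- lid_edge (a point): Point on the lid's outer face (top face when shut), 15 mm in from the middle of the free edge and 165 mm from the hinge line: a place to press. Axes are the lid's: z points out of its outer face, y towards the hinge.
- jar: Bystander: closed white jar with a lid, 70 mm diameter, 85 mm high, standing just beyond the board and the case; origin under its centre.
Things that resemble listed ones, but are neither listed nor needed, are in the scene too. What is shaped like the injector but purple or yellow is not meant.

How it is judged:
On the way, in this order (a step that is already met when the one before it is completed fails the run):
1. the injector lies flat on the checking board, let go of (angle between injector_mid's own z axis and vertical above 1.45 rad and contact force between the fingers and injector below 0.1 N and linear speed of injector below 0.02 m/s and x of injector_mid in the frame of board between -0.08 and 0.08 m and y of injector_mid in the frame of board between -0.06 and 0.06 m and z of injector_mid in the frame of board between 0.015 and 0.03 m), for 0.2 s.
2. the injector lies flat in the empty compartment, let go of, the lid still open (angle between injector_mid's own z axis and vertical above 1.45 rad and contact force between the fingers and injector below 0.1 N and linear speed of injector below 0.02 m/s and value of joint lid above 0.3 rad and x of injector_mid in the frame of bay between -0.03 and 0.03 m and y of injector_mid in the frame of bay between -0.04 and 0.04 m and z of injector_mid in the frame of bay between 0.004 and 0.022 m), for 0.2 s.
At the end, for the whole second after the job is handed in: The lid is caught: its angle is below 0.03 rad with nothing pressing on it, and the injector lies flat (within 0.12 rad) and still in the empty compartment, its centre within 30 mm along and 40 mm across of the compartment's centre (value of joint lid below 0.03 rad and angle between injector_mid's own z axis and vertical above 1.45 rad and linear speed of injector below 0.02 m/s and x of injector_mid in the frame of bay between -0.03 and 0.03 m and y of injector_mid in the frame of bay between -0.04 and 0.04 m and z of injector_mid in the frame of bay between 0.004 and 0.022 m); the robot touches nothing.
It fails at once if the case or its lid is pressed with more than 60 N (contact force between any of the fingers, the arm and case above 60 N).
It fails at once if a bystander is moved more than 30 mm from its place (distance of any of torch_mid, jar from where it was at the start of the episode above 0.03 m).
It also fails if it takes over 69 s, if anything falls off the work surface, if the arm or the gripper's body presses on something with over 40 N, if the wrist force passes 120 N, or if a joint passes its speed limit or range.

## Working session

There is one attempt and no reset: what is moved stays moved. The work goes in short steps, Python scripts to look and compute and a shell command to move; the robot and the scene stay as the last step left them, time stands still between calls to the robot, and variables do not carry over. Pictures are saved under pics/ and viewed, at most 11 in all, crops included, and the job is handed in when it is done.

```bash
mkdir -p pics; cat > h.py <<'E'
import numpy as np, cv2
from scipy.spatial.transform import Rotation as R
from bench import r, eyes, job
def snap(n,f,crop=None,scale=1):
    c=eyes.camera(n); im=c["pixels"][:,:,::-1].copy(); np.savez(f"pics/{f}.npz",**c)
    if crop: x0,y0,x1,y1=crop; im=im[y0:y1,x0:x1]
    cv2.imwrite(f"pics/{f}.png",cv2.resize(im,None,fx=scale,fy=scale)); return c
def ray(c,u,v):
    E=np.array(c["extrinsics"]); d=np.array([(u-c["cx"])/c["fx"],(v-c["cy"])/c["fy"],1.])
    return E[:3,3],E[:3,:3]@d
def onz(c,u,v,z):
    o,d=ray(c,u,v); return o+d*(z-o[2])/d[2]
def proj(c,p):
    E=np.array(c["extrinsics"]); q=E[:3,:3].T@(np.array(p)-E[:3,3]); return [c["cx"]+c["fx"]*q[0]/q[2],c["cy"]+c["fy"]*q[1]/q[2]]
def st():
    s=r.read_state(); M=R.from_quat(s["eef_rot"]).as_matrix(); return s,np.array(s["ee_pos"]),M
def to(pos,Rt=None):
    """shift in tool axes in units of 4cm, turn in units .12 (tool axes)"""
    s,p,M=st(); print("shift",np.round(M.T@(np.array(pos)-p)/.04,2))
    if Rt is not None: print("turn",np.round(R.from_matrix(M.T@Rt).as_rotvec()/.12,2))
E
python3 - <<'E'
from h import *
for n in("top","side"):
    c=snap(n,n+"0"); print(n,c["fx"],c["fy"],c["cx"],c["cy"],np.round(c["extrinsics"],3).tolist())
s,p,M=st();print(s["time"],p,M.round(3))
E
```

```text
top 392.9694592062772 392.9694592062772 320.3990254574249 199.5810692084869 [[0.021, -0.991, 0.133, 0.472], [-1.0, -0.021, -0.003, -0.037], [0.006, -0.133, -0.991, 0.945], [0.0, 0.0, 0.0, 1.0]]
side 414.236545754684 414.236545754684 316.90084681483813 195.62020214251768 [[-0.846, -0.275, 0.457, 0.1], [-0.533, 0.471, -0.703, 0.688], [-0.022, -0.838, -0.545, 0.65], [0.0, 0.0, 0.0, 1.0]]
0.1 [ 0.24266029 -0.57584582  0.40404993] [[ 0.922  0.388 -0.001]
 [ 0.388 -0.922  0.001]
 [-0.    -0.001 -1.   ]]
```

View pics/top0.png

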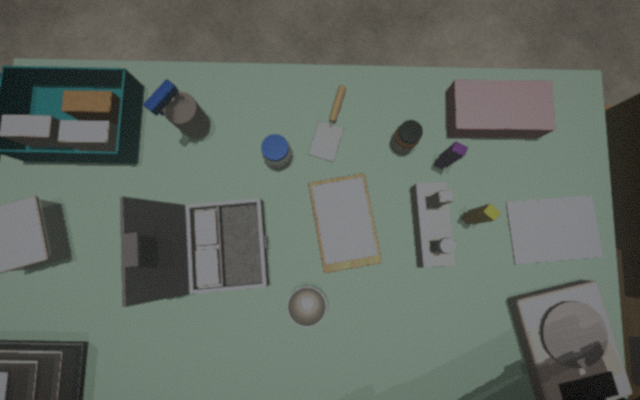

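View pics/side0.png

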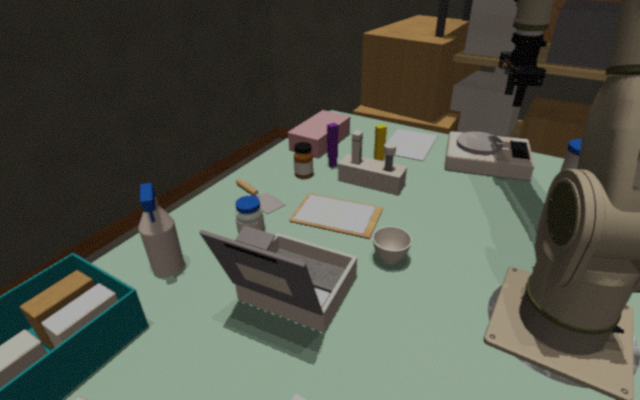

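The top view shows the case at about (227,247) with its lid open to the left, the board at (344,222), and the stand at (435,225). The injector is the far one at (441,198), the torch is at (443,245), and the jar with the blue lid is at (277,150). I'll zoom in for corner positions.

```bash
python3 - <<'E'
import cv2
im=cv2.imread("pics/top0.png")
a=cv2.resize(im[165:280,405:515],None,fx=5,fy=5,interpolation=cv2.INTER_CUBIC)
cv2.imwrite("pics/z1.png",cv2.convertScaleAbs(a,alpha=1.3))
b=cv2.resize(im[165:310,115:390],None,fx=2.9,fy=2.9,interpolation=cv2.INTER_CUBIC)[:, :800]
cv2.imwrite("pics/z2.png",cv2.convertScaleAbs(b,alpha=1.4))
E
```

```text
(no output)
```

View pics/z1.png

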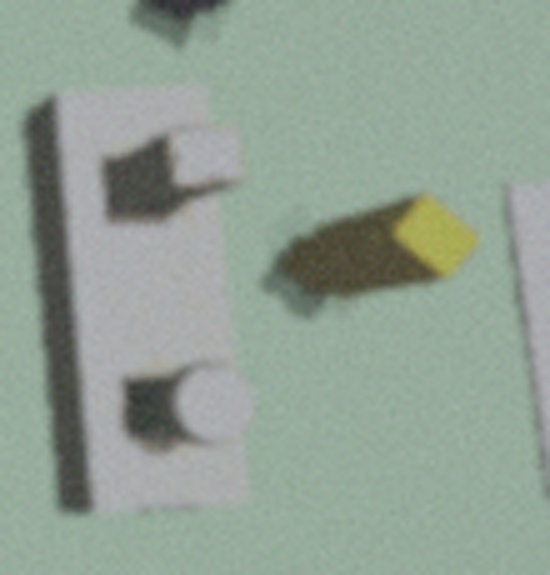

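View pics/z2.png

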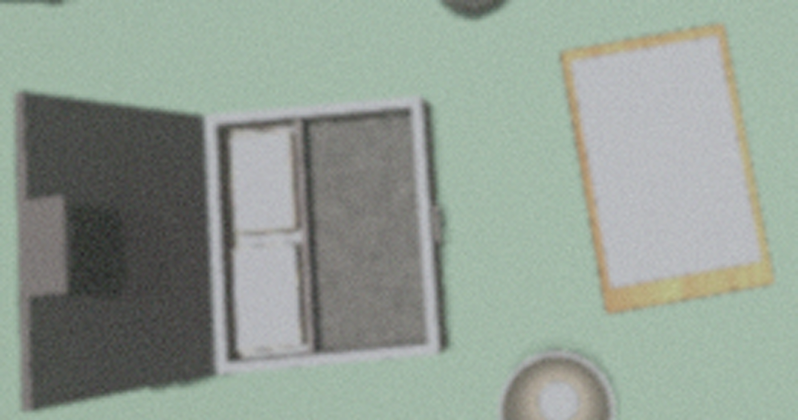

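```bash
cat > pose.py <<'E'
from h import *
c=dict(np.load("pics/top0.npz"))
def rect(P,s,o,z):
    W=np.array([onz(c,u/s+o[0],v/s+o[1],z)[:2] for u,v in P]); m=W.mean(0)
    # order: far-left(+x,+y), far-right(+x,-y), near-right, near-left
    ax=(W[0]+W[1]-W[2]-W[3])/2; ay=(W[0]+W[3]-W[1]-W[2])/2
    a=np.arctan2(ax[1],ax[0]); b=np.arctan2(-ay[0],ay[1])
    print(m.round(4),"len",np.linalg.norm(ax).round(4),np.linalg.norm(ay).round(4),"yaw(deg)",np.degrees([a,b]).round(2)); return m
if __name__=="__main__":
    rect([(57,95),(208,90),(247,500),(92,510)],5,(405,165),.06)
    rect([(170,133),(238,128),(241,180),(176,188)],5,(405,165),.155)
    rect([(205,117),(427,100),(441,350),(217,372)],2.9,(115,165),.055)
    rect([(562,52),(722,25),(773,285),(607,312)],2.9,(115,165),.008)
    print(onz(c,276,146,.085), onz(c,441+7,246,.135), onz(c,308,300,.05))
E
python3 pose.py
```

```text
[ 0.5412 -0.2999] len 0.1865 0.0694 yaw(deg) [4.11 3.99]
[ 0.5907 -0.2953] len 0.022 0.0274 yaw(deg) [3.53 6.84]
[0.484  0.1696] len 0.195 0.1727 yaw(deg) [5.99 6.17]
[ 0.5448 -0.0988] len 0.2176 0.1362 yaw(deg) [11.19 10.63]
[0.70750919 0.06262796 0.085     ] [ 0.49108474 -0.30316806  0.135     ] [ 0.36730518 -0.01695516  0.05      ]
```

```bash
cat >> h.py <<'E'
def down(a):
    a=np.radians(a); return np.array([[np.cos(a),np.sin(a),0],[np.sin(a),-np.cos(a),0],[0,0,-1]])
E
python3 - <<'E'
from h import *
to([.591,-.296,.40],down(4.05))
c=dict(np.load("pics/top0.npz")); print(onz(c,405+435/5,165+235/5,.145))
E
```

```text
shift [10.74 -3.06  0.1 ]
turn [-0.01  0.    2.73]
[ 0.56203706 -0.39180328  0.145     ]
```

```bash
python3 -m inch '[[0.9,-0.255,0,0,0,0],[0.9,-0.255,0,0,0,0],[0.9,-0.255,0,0,0,0],[0.9,-0.255,0,0,0,0],[0.9,-0.255,0,0,0,0]]' 1 20
python3 -m inch '[[0.9,-0.255,0,0,0,0],[0.9,-0.255,0,0,0,0],[0.9,-0.255,0,0,0,0],[0.9,-0.255,0,0,0,0],[0.9,-0.255,0,0,0,0]]'
python3 -m inch '[[0.9,-0.255,0,0,0,0],[0.84,-0.255,0,0,0,0],[0,0,0,0,0,0.91],[0,0,0,0,0,0.91],[0,0,0,0,0,0.91]]'
python3 -m inch '[[0,0,0,0,0,0],[0,0,0,0,0,0],[0,0,0,0,0,0],[0,0,0,0,0,0],[0,0,0,0,0,0]]' 0.5
python3 - <<'E'
from h import *
to([.591,-.296,.284],down(4.05))
c=snap("wrist","w1"); print(c["fx"],c["cx"],c["cy"],np.round(c["extrinsics"],3).tolist())
E
```

```text
time: 0.52
ee_pos: [0.3899, -0.4577, 0.4045]
eef_rot: [0.98, 0.198, -0.0, -0.0]
ft_force: [0.5, -0.1, 0.6]
width: 0.0871
grip_force: 0.0
time: 0.93
ee_pos: [0.5359, -0.3408, 0.4045]
eef_rot: [0.98, 0.198, -0.0, -0.0]
ft_force: [1.6, -0.6, 0.4]
width: 0.0872
grip_force: 0.0
time: 1.35
ee_pos: [0.5916, -0.2956, 0.4039]
eef_rot: [0.999, 0.034, -0.001, -0.0]
ft_force: [-0.9, -1.2, -0.3]
width: 0.0872
grip_force: 0.0
time: 1.77
ee_pos: [0.591, -0.2965, 0.4048]
eef_rot: [0.999, 0.036, 0.0, 0.0]
ft_force: [0.3, -0.1, -0.2]
width: 0.0672
grip_force: 0.0
shift [ 0.   -0.01  3.02]
turn [ 0.   -0.    0.02]
309.70691628693146 320.0194581416247 195.28626010769028 [[0.071, -0.951, -0.3, 0.673], [-0.997, -0.068, -0.02, -0.29], [-0.001, 0.301, -0.954, 0.385], [0.0, 0.0, 0.0, 1.0]]
```

View pics/w1.png

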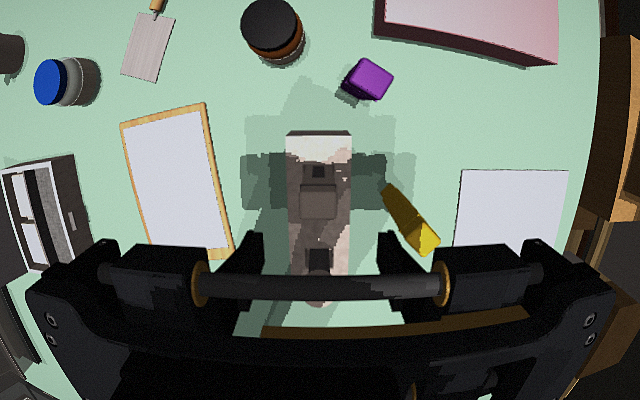

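The wrist view shows the injector's top at (319,202), midway between the fingers at about 252 and 388. It's aligned, so I'll descend and grip.

```bash
python3 -m inch '[[0,0,0.7,0,0,0],[0,0,0.7,0,0,0],[0,0,0.6,0,0,0],[0,0,0.6,0,0,0],[0,0,0.42,0,0,0]]'
python3 -m inch '[[0,0,0,0,0,0],[0,0,0,0,0,0],[0,0,0,0,0,0],[0,0,0,0,0,0],[0,0,0,0,0,0]]' -1 20
python3 -m inch '[[0,0,0,0,0,0],[0,0,0,0,0,0],[0,0,0,0,0,0],[0,0,0,0,0,0],[0,0,0,0,0,0]]'
python3 -m inch '[[0,0,-0.3,0,0,0],[0,0,-0.4,0,0,0],[0,0,-0.5,0,0,0],[0,0,-0.6,0,0,0],[0,0,-0.6,0,0,0]]'
```

```text
time: 2.23
ee_pos: [0.5905, -0.2962, 0.2815]
eef_rot: [0.999, 0.036, -0.001, -0.0]
ft_force: [0.2, -0.1, -1.1]
width: 0.0652
grip_force: 0.0
time: 2.65
ee_pos: [0.5915, -0.2965, 0.2856]
eef_rot: [0.999, 0.036, 0.001, 0.001]
ft_force: [-0.8, 0.2, 0.4]
width: 0.0397
grip_force: 0.0
time: 3.07
ee_pos: [0.5913, -0.2961, 0.2847]
eef_rot: [0.999, 0.036, 0.0, 0.0]
ft_force: [-0.7, 2.1, 6.3]
width: 0.0296
grip_force: 20.0
time: 3.48
ee_pos: [0.5907, -0.2965, 0.3812]
eef_rot: [0.999, 0.035, -0.0, 0.0]
ft_force: [0.4, 0.0, -2.1]
width: 0.03
grip_force: 20.0
```

```bash
python3 - <<'E'
from h import *
to([.43,-.106,.36],down(4.05))
E
```

```text
shift [-3.67 -5.04  0.53]
turn [-0.    0.01  0.  ]
```

```bash
python3 -m inch '[[-0.2,-0.3,0,0,0,0],[-0.5,-0.7,0,0,0,0],[-0.5,-0.7,0,0,0,0],[-0.5,-0.7,0,0,0,0],[-0.5,-0.7,0,0,0,0]]'
python3 -m inch '[[-0.5,-0.7,0,0,0,0],[-0.5,-0.7,0,0,0,0],[-0.47,-0.54,0,0,0.3,0],[0,0,0,0,0.7,0],[0,0,0,0,0.9,0]]'
python3 -m inch '[[0,0,0,0,0.9,0],[0,0,0,0,0.9,0],[0,0,0,0,0.9,0],[0,0,0,0,0.9,0],[0,0,0,0,0.9,0]]'
python3 -m inch '[[0,0,0,0,0.87,0],[0,0,0,0,0,0],[0,0,0,0,0,0],[0,0,0,0,0,0],[0,0,0,0,0,0]]'
cat > lean.py <<'E'
from h import *
s,p,M=st(); th=np.arccos(-M[2,2]); z=M[:,2]; b=p+z*.275; corner=b+M[:,0]*.010
print("theta",np.degrees(th),"q",np.round(s["joint_positions"],2),"corner",corner.round(4),"w",s["width"])
h=np.array([z[0],z[1],0]); h/=np.linalg.norm(h); ctr=corner-.0725*h
yb=np.radians(10.9); d=ctr[:2]-[.5448,-.0988]; print("lying centre in board",d@[np.cos(yb),np.sin(yb)],d@[-np.sin(yb),np.cos(yb)])
print("down 1cm =",(M.T@[0,0,-.01]/.04).round(3),"fwd 1cm =",(M.T@h*.01/.04).round(3),"gap",corner[2]-.008)
E
python3 lean.py
```

```text
time: 3.9
ee_pos: [0.4931, -0.178, 0.3802]
eef_rot: [0.999, 0.035, -0.0, 0.0]
ft_force: [0.6, 0.6, -0.5]
width: 0.0302
grip_force: 20.0
time: 4.32
ee_pos: [0.4298, -0.1046, 0.3807]
eef_rot: [0.993, 0.036, 0.116, -0.003]
ft_force: [0.1, -0.5, -1.8]
width: 0.0298
grip_force: 20.0
time: 4.73
ee_pos: [0.4299, -0.1062, 0.3808]
eef_rot: [0.926, 0.033, 0.377, -0.012]
ft_force: [-0.2, 2.5, -1.2]
width: 0.0296
grip_force: 20.0
time: 5.15
ee_pos: [0.4306, -0.1056, 0.3804]
eef_rot: [0.906, 0.033, 0.421, -0.015]
ft_force: [0.0, 0.2, -0.9]
width: 0.03
grip_force: 20.0
theta 49.865475168809446 q [ 0.32 -0.29 -0.09  2.27 -0.72  0.39 -0.71] corner [ 0.6467 -0.0901  0.2108] w 0.029997647724077328
lying centre in board 0.029753488929772066 -0.0021826882864709376
down 1cm = [-0.191 -0.     0.161] fwd 1cm = [0.161 0.    0.191] gap 0.2027525507789028
```

```bash
python3 -m inch '[[-0.45,0,0.38,0,0,0],[-0.6,0,0.506,0,0,0],[-0.6,0,0.506,0,0,0],[-0.6,0,0.506,0,0,0],[-0.6,0,0.506,0,0,0]]'
python3 -m inch '[[-0.4,0,0.337,0,0,0],[-0.2,0,0.169,0,0,0],[-0.1,0,0.084,0,0,0],[0,0,0,0,0,0],[0,0,0,0,0,0]]'
python3 lean.py
```

```text
time: 5.57
ee_pos: [0.4337, -0.1079, 0.2945]
eef_rot: [0.903, 0.033, 0.428, -0.018]
ft_force: [0.0, -0.5, 0.5]
width: 0.0299
grip_force: 20.0
time: 5.98
ee_pos: [0.4371, -0.1083, 0.2811]
eef_rot: [0.901, 0.034, 0.431, -0.019]
ft_force: [-0.0, 1.2, -0.5]
width: 0.0298
grip_force: 20.0
theta 51.150213509469616 q [-0.55 -0.22  0.75  2.41 -1.26  0.12 -0.03] corner [ 0.6568 -0.0906  0.1164] w 0.029782054925981464
lying centre in board 0.03947503616284054 -0.005171684466243167
down 1cm = [-0.195  0.001  0.157] fwd 1cm = [ 0.157 -0.001  0.195] gap 0.10839675926334638
```

```bash
python3 -m inch '[[0.2,0,0.1,0,-0.4,0],[0.3,0,0.2,0,-0.5,0],[0.3,0,0.2,0,-0.6,0],[0,0,0,0,-0.5,0],[0,0,0,0,-0.1,0]]'
python3 -m inch '[[0,0,0,0,0,0],[0,0,0,0,0,0],[0,0,0,0,0,0],[0,0,0,0,0,0],[0,0,0,0,0,0]]'
python3 lean.py
```

```text
time: 6.4
ee_pos: [0.4581, -0.1077, 0.2923]
eef_rot: [0.931, 0.038, 0.362, -0.014]
ft_force: [-0.7, -0.3, -0.2]
width: 0.0301
grip_force: 20.0
time: 6.82
ee_pos: [0.4575, -0.1067, 0.292]
eef_rot: [0.93, 0.039, 0.364, -0.015]
ft_force: [0.1, -0.8, -1.1]
width: 0.0301
grip_force: 20.0
theta 42.74126659756968 q [-0.08 -0.1   0.28  2.3  -0.64  0.27 -0.72] corner [ 0.6508 -0.0906  0.0968] w 0.030068977111179295
lying centre in board 0.03353900103311651 -0.004214135181458092
down 1cm = [-0.17  -0.     0.184] fwd 1cm = [0.184 0.    0.17 ] gap 0.08880330660947108
```

```bash
python3 -m inch '[[-0.2,0,0.22,0,0,0],[-0.24,0,0.26,0,0,0],[-0.24,0,0.26,0,0,0],[-0.2,0,0.22,0,0,0],[0,0,0,0,0,0]]'
python3 lean.py
```

```text
time: 7.23
ee_pos: [0.4571, -0.1062, 0.2379]
eef_rot: [0.931, 0.039, 0.363, -0.015]
ft_force: [0.7, -0.1, -0.2]
width: 0.0298
grip_force: 20.0
theta 42.58271456687302 q [-0.21  0.    0.41  2.35 -1.23  0.21 -0.14] corner [ 0.6498 -0.0901  0.0422] w 0.029768321679062505
lying centre in board 0.03269878618924304 -0.0035630262384831286
down 1cm = [-0.169 -0.     0.184] fwd 1cm = [0.184 0.    0.169] gap 0.03420348312459539
```

```bash
python3 -m inch '[[0.14,0,0.12,0,-0.4,0],[0.14,0,0.12,0,-0.4,0],[0,0,0,0,-0.2,0],[0,0,0,0,0,0],[0,0,0,0,0,0]]'
python3 lean.py
```

```text
time: 7.65
ee_pos: [0.4688, -0.1053, 0.2408]
eef_rot: [0.946, 0.041, 0.321, -0.014]
ft_force: [0.2, 0.9, -1.7]
width: 0.0299
grip_force: 20.0
theta 37.49877988279408 q [-0.22  0.03  0.41  2.29 -0.76  0.26 -0.62] corner [ 0.6435 -0.0899  0.0287] w 0.029895835498848455
lying centre in board 0.026445333990689112 -0.0025008580282517255
down 1cm = [-0.152  0.     0.198] fwd 1cm = [ 0.198 -0.     0.152] gap 0.020706181358657146
```

Lower it the last 19 mm, then check for contact.

```bash
python3 -m inch '[[-0.08,0,0.1,0,0,0],[-0.1,0,0.13,0,0,0],[-0.08,0,0.1,0,0,0],[0,0,0,0,0,0],[0,0,0,0,0,0]]'
python3 lean.py
```

```text
time: 8.07
ee_pos: [0.4688, -0.1056, 0.2243]
eef_rot: [0.946, 0.04, 0.322, -0.014]
ft_force: [1.6, -0.6, 2.3]
width: 0.0298
grip_force: 20.0
theta 37.569938252518114 q [-0.19  0.07  0.39  2.3  -0.93  0.24 -0.44] corner [ 0.6437 -0.0905  0.0124] w 0.02978016804331125
lying centre in board 0.02659858192662086 -0.00303108733050383
down 1cm = [-0.152  0.     0.198] fwd 1cm = [ 0.198 -0.     0.152] gap 0.004410673790509946
```

```bash
python3 -m inch '[[-0.03,0,0.04,0,0,0],[-0.03,0,0.03,0,0,0],[0,0,0,0,0,0],[0,0,0,0,0,0],[0,0,0,0,0,0]]'
python3 -m inch '[[0,0,0,0,0,0],[0,0,0,0,0,0],[0,0,0,0,0,0],[0,0,0,0,0,0],[0,0,0,0,0,0]]' 0.5
python3 -m inch '[[0,0,0,0,0,0],[0,0,0,0,0,0],[0,0,0,0,0,0],[0,0,0,0,0,0],[0,0,0,0,0,0]]'
python3 -c "
from h import *
snap('top','top2',(170,120,490,320),2)"
```

```text
time: 8.48
ee_pos: [0.4686, -0.1058, 0.2209]
eef_rot: [0.946, 0.04, 0.322, -0.014]
ft_force: [-4.2, -0.3, 8.5]
width: 0.0302
grip_force: 20.0
time: 8.9
ee_pos: [0.468, -0.1053, 0.2195]
eef_rot: [0.946, 0.04, 0.32, -0.015]
ft_force: [-0.8, 0.3, 0.3]
width: 0.0555
grip_force: 0.0
time: 9.32
ee_pos: [0.4681, -0.1054, 0.2197]
eef_rot: [0.946, 0.04, 0.32, -0.015]
ft_force: [-0.0, 0.3, 1.0]
width: 0.0649
grip_force: 0.0
```

View pics/top2.png

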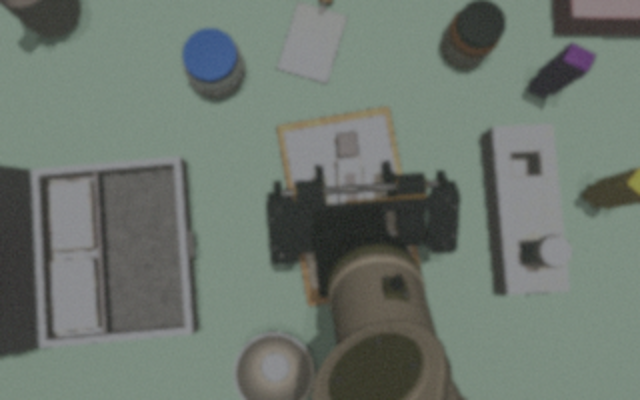

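```bash
python3 -m inch '[[0.2,0,-0.3,0,0,0],[0.45,0,-0.6,0,0,0],[0.45,0,-0.6,0,0,0],[0.45,0,-0.6,0,0,0],[0.45,0,-0.6,0,0,0]]'
python3 -m inch '[[0,0,0,0,-0.6,0],[0,0,0,0,-0.9,0],[0,0,0,0,-0.9,0],[0,0,0,0,-0.9,0],[0,0,0,0,-0.9,0]]'
python3 -m inch '[[0,0,0,0,-0.9,0],[0,0,0,0,-0.35,0],[0,0,0,0,0,0],[0,0,0,0,0,0],[0,0,0,0,0,0]]' 0.5
python3 - <<'E'
from h import *
s,p,M=st(); print(p,M.round(3),s["joint_positions"])
to([.57,-.096,.32],down(4))
snap("wrist","w2")
E
```

```text
time: 9.78
ee_pos: [0.4662, -0.1052, 0.3424]
eef_rot: [0.946, 0.041, 0.321, -0.016]
ft_force: [0.8, 0.4, 0.3]
width: 0.0655
grip_force: 0.0
time: 10.2
ee_pos: [0.4665, -0.1053, 0.3417]
eef_rot: [0.996, 0.044, 0.073, -0.005]
ft_force: [0.8, 0.0, -0.9]
width: 0.0654
grip_force: 0.0
time: 10.62
ee_pos: [0.4665, -0.1053, 0.3411]
eef_rot: [0.999, 0.044, 0.001, -0.002]
ft_force: [-0.7, -0.5, 0.4]
width: 0.0653
grip_force: 0.0
[ 0.46645601 -0.10526376  0.34113624] [[ 0.996  0.089  0.002]
 [ 0.089 -0.996  0.005]
 [ 0.002 -0.005 -1.   ]] [-0.17893908  0.04786116  0.31760718  1.93647508 -0.0217771   1.15887275
 -1.33484368]
shift [2.6  0.   0.53]
turn [-0.04 -0.02  0.16]
```

View pics/w2.png

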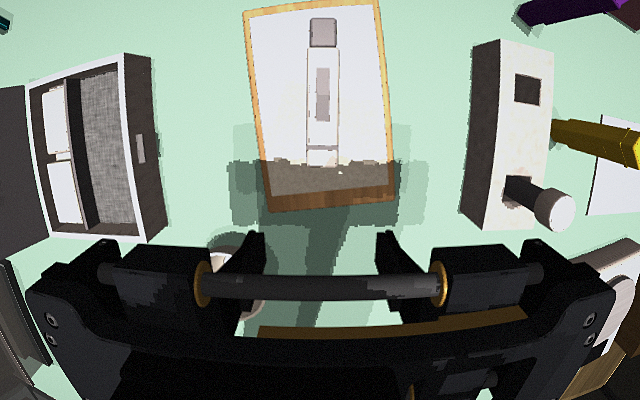

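The injector lies flat on the board. Its grey end is at (323,17)–(323,47) and its near end is at about (322,167). I'll convert those points with the fisheye model.

```bash
cat >> h.py <<'E'
def wz(c,u,v,z):
    E=np.array(c["extrinsics"]); d=np.array([u-c["cx"],v-c["cy"]]); rr=np.hypot(*d); t=rr/c["fx"]
    q=np.array([*(d/rr*np.sin(t)),np.cos(t)]); q=E[:3,:3]@q; o=E[:3,3]; return o+q*(z-o[2])/q[2]
E
python3 - <<'E'
from h import *
c=dict(np.load("pics/w2.npz"))
f=(wz(c,311,19,.030)+wz(c,336,18,.030))/2; 
b1=wz(c,306.5,165,.032); b2=wz(c,339.5,165,.032); m1=wz(c,310,48,.032);m2=wz(c,339,48,.032)
print(f,b1,b2,m1,m2, "len",np.linalg.norm(f-(b1+b2)/2),"w",np.linalg.norm(b1-b2),np.linalg.norm(m1-m2))
b=(b1+b2)/2; m=(m1+m2)/2; ctr=(f+b)/2; a=np.degrees(np.arctan2(*(m-b)[1::-1])); print(ctr,a,np.degrees(np.arctan2(*(f-b)[1::-1])))
to([ctr[0],ctr[1],.193],down(a))
E
```

```text
[ 0.62811069 -0.09156378  0.03      ] [ 0.48695851 -0.08782863  0.032     ] [ 0.48977749 -0.11918048  0.032     ] [ 0.59759086 -0.08184365  0.032     ] [ 0.60001088 -0.10823227  0.032     ] len 0.1402661838173172 w 0.031478325018445476 0.026499355238489213
[ 0.55823935 -0.09753417  0.031     ] 4.384139214594431 4.883963903350489
shift [2.3  0.03 3.71]
turn [-0.04 -0.02  0.1 ]
```

```bash
python3 -m inch '[[0.7,0.01,0.5,0,0,0.1],[0.8,0.01,0.5,0,0,0],[0.8,0.01,0.6,0,0,0],[0,0,0.6,0,0,0],[0,0,0.5,0,0,0]]'
python3 -m inch '[[0,0,0.4,0,0,0],[0,0,0.3,0,0,0],[0,0,0,0,0,0],[0,0,0,0,0,0],[0,0,0,0,0,0]]'
python3 -c "
from h import *
to([.5575,-.0975,.1945],down(4.6))"
```

```text
time: 11.08
ee_pos: [0.5591, -0.098, 0.2313]
eef_rot: [0.999, 0.039, 0.0, -0.002]
ft_force: [-0.3, 0.1, 0.1]
width: 0.0652
grip_force: 0.0
time: 11.5
ee_pos: [0.5588, -0.0984, 0.2065]
eef_rot: [0.999, 0.038, 0.001, -0.002]
ft_force: [-0.1, 0.1, 1.1]
width: 0.0653
grip_force: 0.0
shift [-0.03 -0.02  0.3 ]
turn [-0.04 -0.02 -0.03]
```

```bash
python3 -m inch '[[0,-0.02,0.15,0,0,0],[0,0,0.15,0,0,0],[0,0,0,0,0,0],[0,0,0,0,0,0],[0,0,0,0,0,0]]'
python3 -m inch '[[0,0,0,0,0,0],[0,0,0,0,0,0],[0,0,0,0,0,0],[0,0,0,0,0,0],[0,0,0,0,0,0]]' -1 20
python3 -m inch '[[0,0,0,0,0,0],[0,0,0,0,0,0],[0,0,0,0,0,0],[0,0,0,0,0,0],[0,0,0,0,0,0]]'
python3 -m inch '[[0,0,-0.4,0,0,0],[0,0,-0.6,0,0,0],[0,0,-0.8,0,0,0],[0,0,-0.8,0,0,0],[0,0,-0.8,0,0,0]]'
python3 - <<'E'
from h import *
a=np.radians(6.1); b=np.array([.484,.1696])+[.032*np.sin(a),-.032*np.cos(a)]; print(b)
to([*b,.33],down(6.1)); print(st()[0]["joint_positions"])
E
```

```text
time: 11.92
ee_pos: [0.5584, -0.0975, 0.1933]
eef_rot: [0.999, 0.039, 0.0, -0.002]
ft_force: [0.2, 0.4, 0.6]
width: 0.0654
grip_force: 0.0
time: 12.33
ee_pos: [0.5583, -0.0975, 0.1933]
eef_rot: [0.999, 0.039, 0.0, -0.002]
ft_force: [-0.5, 0.8, -0.0]
width: 0.0398
grip_force: 0.0
time: 12.75
ee_pos: [0.5583, -0.0975, 0.1933]
eef_rot: [0.999, 0.039, 0.0, -0.002]
ft_force: [-0.2, -0.3, 1.0]
width: 0.0296
grip_force: 20.0
time: 13.17
ee_pos: [0.558, -0.098, 0.3304]
eef_rot: [0.999, 0.039, -0.0, -0.002]
ft_force: [1.4, -0.4, -0.6]
width: 0.0294
grip_force: 20.0
[0.48740045 0.13778119]
shift [-1.31 -6.01  0.04]
turn [-0.04  0.   -0.24]
[-0.18209257  0.25990949  0.32371048  1.73130212 -0.09390529  1.16646311
 -1.32510987]
```

```bash
python3 -m inch '[[-0.13,-0.5,0,0,0,-0.14],[-0.19,-0.85,0,0,0,-0.1],[-0.19,-0.85,0,0,0,0],[-0.19,-0.85,0,0,0,0],[-0.19,-0.85,0,0,0,0]]'
python3 -m inch '[[-0.17,-0.85,0,0,0,0],[-0.15,-0.75,0,0,0,0],[-0.1,-0.5,0,0,0,0],[0,0,0,0,0,0],[0,0,0,0,0,0]]'
python3 - <<'E'
from h import *
to([.4874,.1378,.206],down(6.1)); print(st()[1])
c=snap("wrist","w3")
E
```

```text
time: 13.58
ee_pos: [0.5065, 0.0549, 0.3299]
eef_rot: [0.999, 0.053, 0.0, -0.002]
ft_force: [0.2, -0.2, -0.3]
width: 0.0298
grip_force: 20.0
time: 14.0
ee_pos: [0.4814, 0.1363, 0.3302]
eef_rot: [0.999, 0.054, -0.0, -0.002]
ft_force: [0.1, -1.8, -0.8]
width: 0.0298
grip_force: 20.0
shift [ 0.15 -0.01  3.11]
turn [-0.04 -0.    0.02]
[0.48140382 0.13627642 0.33022276]
```

View pics/w3.png

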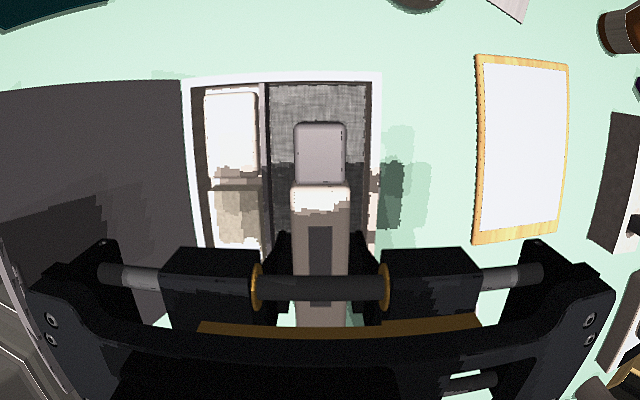

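The injector is centred over the compartment, which spans 269–368 px with the injector at 293–347 px. The far rim is at row 75. I'll check along x and then lower.

```bash
python3 - <<'E'
from h import *
c=dict(np.load("pics/w3.npz"))
L=wz(c,183,80,.055);Rr=wz(c,381,73,.055); print(L,Rr,np.linalg.norm(L-Rr),np.degrees(np.arctan2(*((L-Rr)[:2]*[-1,1]))))
m=(L+Rr)/2; a=np.radians(6.1); x=np.array([np.cos(a),np.sin(a),0]);y=np.array([-x[1],x[0],0]); print("bay",m-.1*x-.032*y)
print("inj far end",wz(c,320,122,.157),)
E
python3 -m inch '[[0.15,0,0.3,0,0,0],[0,0,0.6,0,0,0],[0,0,0.6,0,0,0],[0,0,0.5,0,0,0],[0,0,0.3,0,0,0]]'
python3 -c "
from h import *
to([.4874,.1378,.206],down(6.1)); print(st()[1])"
```

```text
[0.57385713 0.267772   0.055     ] [0.59232834 0.10069271 0.055     ] 0.16809721986733145 6.3086336938290914
bay [0.4870594  0.14178713 0.055     ]
inj far end [0.55252664 0.14585924 0.157     ]
time: 14.47
ee_pos: [0.4875, 0.1345, 0.2361]
eef_rot: [0.999, 0.052, -0.001, -0.002]
ft_force: [-0.6, -0.2, -1.2]
width: 0.0299
grip_force: 20.0
shift [ 0.01 -0.08  0.75]
turn [-0.03  0.02 -0.02]
[0.48751904 0.13454032 0.23605217]
```

```bash
python3 -m inch '[[0,-0.12,0.15,0,0,0],[0,0,0.2,0,0,0],[0,0,0.2,0,0,0],[0,0,0.15,0,0,0],[0,0,0.07,0,0,0]]'
python3 -m inch '[[0,0,0,0,0,0],[0,0,0,0,0,0],[0,0,0,0,0,0],[0,0,0,0,0,0],[0,0,0,0,0,0]]'
```

```text
time: 14.88
ee_pos: [0.4872, 0.1411, 0.207]
eef_rot: [0.999, 0.053, -0.0, -0.002]
ft_force: [0.6, 0.3, -1.0]
width: 0.0298
grip_force: 20.0
time: 15.3
ee_pos: [0.4873, 0.1414, 0.2079]
eef_rot: [0.999, 0.053, 0.0, -0.002]
ft_force: [0.3, 0.4, -0.8]
width: 0.0301
grip_force: 20.0
```

Lower 4 mm more and release to about 44 mm.

```bash
python3 -m inch '[[0,0,0.06,0,0,0],[0,0,0.04,0,0,0],[0,0,0,0,0,0],[0,0,0,0,0,0],[0,0,0,0,0,0]]'
python3 -m inch '[[0,0,0,0,0,0],[0,0,0,0,0,0],[0,0,0,0,0,0],[0,0,0,0,0,0],[0,0,0,0,0,0]]' 0.02
python3 -m inch '[[0,0,0,0,0,0],[0,0,0,0,0,0],[0,0,0,0,0,0],[0,0,0,0,0,0],[0,0,0,0,0,0]]'
python3 -m inch '[[0,0,-0.4,0,0,0],[0,0,-0.7,0,0,0],[0,0,-0.9,0,0,0],[0,0,-0.9,0,0,0],[0,0,-0.9,0,0,0]]'
python3 -m inch '[[0,0,-0.9,0,0,0],[0,0,-0.5,0,0,0],[0,0,0,0,0,0],[0,0,0,0,0,0],[0,0,0,0,0,0]]' -1
python3 -c "
from h import *
s,p,M=st(); print(p,s['joint_positions'])
snap('wrist','w4')"
```

```text
time: 15.72
ee_pos: [0.4872, 0.1414, 0.2035]
eef_rot: [0.999, 0.053, -0.0, -0.002]
ft_force: [-0.5, -0.3, -1.1]
width: 0.0302
grip_force: 20.0
time: 16.13
ee_pos: [0.4873, 0.1414, 0.2036]
eef_rot: [0.999, 0.053, 0.0, -0.002]
ft_force: [-0.4, -0.5, 1.2]
width: 0.0437
grip_force: 0.0
time: 16.55
ee_pos: [0.4872, 0.1414, 0.2036]
eef_rot: [0.999, 0.053, 0.0, -0.002]
ft_force: [0.3, 0.5, -0.4]
width: 0.0444
grip_force: 0.0
time: 16.97
ee_pos: [0.4869, 0.1405, 0.3572]
eef_rot: [0.999, 0.053, -0.0, -0.002]
ft_force: [0.7, 0.9, 0.3]
width: 0.0447
grip_force: 0.0
time: 17.38
ee_pos: [0.487, 0.1404, 0.4106]
eef_rot: [0.999, 0.053, -0.001, -0.002]
ft_force: [-0.0, -0.7, -1.3]
width: 0.0189
grip_force: 0.0
[0.48701966 0.14035545 0.41058466] [-0.5017675   0.06414321  0.13879012  1.76695351 -0.01365078  1.31092556
 -1.82451207]
```

View pics/w4.png

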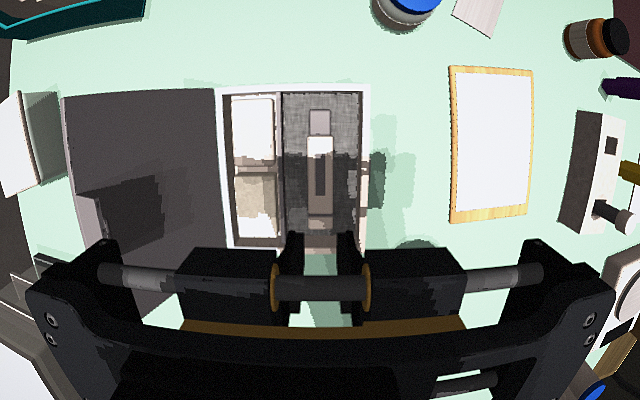

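The injector lies centred in the compartment at (320,170). The lid is still open, leaning to the left. Next I'll go over and behind the lid with the fingers closed.

```bash
cat > lid.py <<'E'
import sys
from h import *
# target fingertip centre in case y,z (mm), printed as shift from measured pose
def tgt(y,z):
    a=np.radians(6.1); w=np.array([.484,.1696])+y/1000*np.array([-np.sin(a),np.cos(a)]); return [*w,z/1000+.182]
if __name__=="__main__":
    s,p,M=st(); a=np.radians(6.1); d=p[:2]-[.484,.1696]
    print("tip case xyz mm",np.round([1e3*(d@[np.cos(a),np.sin(a)]),1e3*(d@[-np.sin(a),np.cos(a)]),1e3*(p[2]-.182)],1),"f",np.round(s["ft_force"],1))
    for arg in sys.argv[1:]:
        y,z=map(float,arg.split(",")); print(arg,end=" "); to(tgt(y,z),down(6.1))
E
python3 lid.py 176,280 176,195
```

```text
tip case xyz mm [-2.000e-01 -2.940e+01  2.282e+02] f [-0.7  0.4 -1.4]
176,280 shift [-0.   -5.14 -1.27]
turn [-0.03  0.01 -0.  ]
176,195 shift [ 0.   -5.13  0.85]
turn [-0.03  0.01 -0.  ]
```

```bash
python3 -m inch '[[0,0,-0.5,0,0,0],[0,0,-0.8,0,0,0],[0,-0.5,0,0,0,0],[0,-0.8,0,0,0,0],[0,-0.9,0,0,0,0]]'
python3 -m inch '[[0,-0.9,0,0,0,0],[0,-0.9,0,0,0,0],[0,-0.8,0,0,0,0],[0,-0.5,0,0,0,0],[0,0,0,0,0,0]]'
python3 -m inch '[[0,0,0.3,0,0,0],[0,0,0.6,0,0,0],[0,0,0.7,0,0,0],[0,0,0.4,0,0,0],[0,0,0.1,0,0,0]]'
python3 lid.py 108,197 67,203
```

```text
time: 17.85
ee_pos: [0.4782, 0.2272, 0.4632]
eef_rot: [0.999, 0.051, -0.0, -0.002]
ft_force: [0.8, 1.0, -0.7]
width: 0.0004
grip_force: 0.0
time: 18.27
ee_pos: [0.4628, 0.3558, 0.4621]
eef_rot: [0.998, 0.056, -0.002, -0.002]
ft_force: [-0.2, 0.1, 0.2]
width: 0.0008
grip_force: 0.0
time: 18.68
ee_pos: [0.4646, 0.3492, 0.3757]
eef_rot: [0.999, 0.052, -0.002, -0.0]
ft_force: [-0.2, -0.3, -0.6]
width: 0.0003
grip_force: 0.0
tip case xyz mm [ -0.2 180.7 193.7] f [-0.2 -0.3 -0.6]
108,197 shift [ 0.01  1.82 -0.08]
turn [-0.    0.04 -0.02]
67,203 shift [ 0.01  2.84 -0.23]
turn [-0.    0.04 -0.02]
```

```bash
python3 -m inch '[[0,0.2,0,0,0,0],[0,0.3,0,0,0,0],[0,0.3,0,0,0,0],[0,0.4,-0.03,0,0,0],[0,0.4,-0.03,0,0,0]]'
python3 -m inch '[[0,0.3,-0.05,0,0,0],[0,0.3,-0.05,0,0,0],[0,0.3,-0.05,0,0,0],[0,0.25,0,0,0,0],[0,0,0,0,0,0]]'
python3 lid.py 67,203 26,187 -10,159
python3 -c "
from h import *
snap('side','s2',(160,120,480,320),2)"
```

```text
time: 19.1
ee_pos: [0.4721, 0.2859, 0.3843]
eef_rot: [0.999, 0.053, 0.001, -0.003]
ft_force: [0.4, 1.3, 2.3]
width: 0.0002
grip_force: 0.6
time: 19.52
ee_pos: [0.4771, 0.2395, 0.3889]
eef_rot: [0.999, 0.052, 0.0, -0.002]
ft_force: [0.1, 0.6, 0.6]
width: 0.0001
grip_force: 0.4
tip case xyz mm [  0.6  70.3 206.9] f [0.1 0.6 0.6]
67,203 shift [-0.01  0.08  0.1 ]
turn [-0.03 -0.01 -0.03]
26,187 shift [-0.01  1.11  0.49]
turn [-0.03 -0.01 -0.03]
-10,159 shift [-0.01  2.01  1.19]
turn [-0.03 -0.01 -0.03]
```

View pics/s2.png

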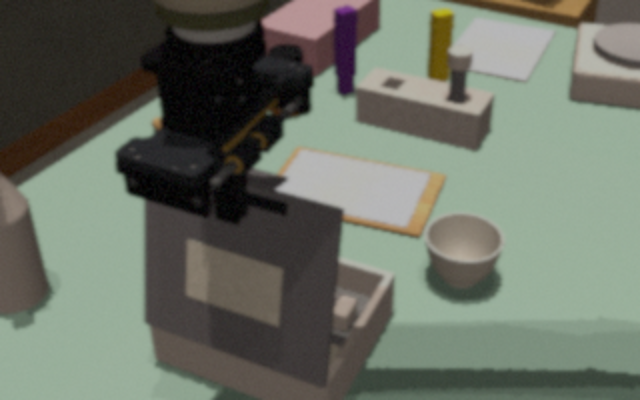

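The lid is now about vertical, with the fingertips on its outer face near the free edge at about (230,200). I'll follow the arc down.

```bash
python3 -m inch '[[0,0.37,0.16,0,0,0],[0,0.37,0.16,0,0,0],[0,0.37,0.17,0,0,0],[0,0.3,0.23,0,0,0],[0,0.3,0.23,0,0,0]]'
python3 -m inch '[[0,0.3,0.24,0,0,0],[0,0.25,0.31,0,0,0],[0,0.2,0.31,0,0,0],[0,0.18,0.31,0,0,0],[0,0,0,0,0,0]]'
python3 lid.py -35,122 -45,94 -70,82
```

```text
time: 19.98
ee_pos: [0.4838, 0.174, 0.3496]
eef_rot: [0.999, 0.053, 0.0, -0.002]
ft_force: [1.8, 0.8, 1.3]
width: 0.0008
grip_force: 0.7
time: 20.4
ee_pos: [0.4871, 0.1354, 0.3004]
eef_rot: [0.999, 0.052, -0.002, -0.001]
ft_force: [-0.2, 0.5, 1.6]
width: 0.0006
grip_force: 0.7
tip case xyz mm [ -0.5 -34.3 118.4] f [-0.2  0.5  1.6]
-35,122 shift [ 0.01  0.02 -0.09]
turn [-0.02  0.03 -0.02]
-45,94 shift [0.02 0.27 0.61]
turn [-0.02  0.03 -0.02]
-70,82 shift [0.02 0.9  0.91]
turn [-0.02  0.03 -0.02]
```

```bash
python3 -m inch '[[0,0.1,0.2,0,0,0],[0,0.1,0.2,0,0,0],[0,0.1,0.15,0,0,0],[0,0.2,0.08,0,0,0],[0,0.2,0.07,0,0,0]]'
python3 -m inch '[[0,0.15,0.05,0,0,0],[0,0.05,0.05,0,0,0],[0,0,0.05,0,0,0],[0,0,0,0,0,0],[0,0,0,0,0,0]]'
python3 lid.py -75,70
```

```text
time: 20.82
ee_pos: [0.4906, 0.1092, 0.2746]
eef_rot: [0.999, 0.053, -0.0, -0.002]
ft_force: [0.1, 1.0, 2.3]
width: 0.0004
grip_force: 0.7
time: 21.23
ee_pos: [0.4915, 0.1017, 0.269]
eef_rot: [0.999, 0.053, 0.0, -0.002]
ft_force: [0.4, 0.1, 1.0]
width: 0.0007
grip_force: 0.7
tip case xyz mm [  0.2 -68.3  87. ] f [0.4 0.1 1. ]
-75,70 shift [-0.01  0.17  0.42]
turn [-0.04 -0.   -0.  ]
```

```bash
python3 -m inch '[[0,0.06,0.05,0,0,0],[0,0.06,0.05,0,0,0],[0,0.03,0.05,0,0,0],[0,0,0.05,0,0,0],[0,0,0,0,0,0]]'
python3 lid.py
python3 -m inch '[[0,0,0.03,0,0,0],[0,0,0.03,0,0,0],[0,0,0.03,0,0,0],[0,0,0,0,0,0],[0,0,0,0,0,0]]'
python3 lid.py
```

```text
time: 21.65
ee_pos: [0.492, 0.0955, 0.2605]
eef_rot: [0.999, 0.053, -0.0, -0.002]
ft_force: [-0.2, 0.4, 2.1]
width: 0.0007
grip_force: 0.7
tip case xyz mm [  0.1 -74.5  78.5] f [-0.2  0.4  2.1]
time: 22.07
ee_pos: [0.4921, 0.0955, 0.2574]
eef_rot: [0.999, 0.053, 0.0, -0.002]
ft_force: [-0.1, -3.3, 3.9]
width: 0.0006
grip_force: 1.8
tip case xyz mm [  0.2 -74.5  75.4] f [-0.1 -3.3  3.9]
```

```bash
python3 -m inch '[[0,0,0.03,0,0,0],[0,0,0.03,0,0,0],[0,0,0.03,0,0,0],[0,0,0,0,0,0],[0,0,0,0,0,0]]'
python3 lid.py
python3 -m inch '[[0,0,0.02,0,0,0],[0,0,0.02,0,0,0],[0,0,0.02,0,0,0],[0,0,0,0,0,0],[0,0,0,0,0,0]]'
python3 lid.py
```

```text
time: 22.48
ee_pos: [0.4921, 0.0957, 0.2537]
eef_rot: [0.999, 0.053, 0.0, -0.002]
ft_force: [0.1, -2.2, 1.7]
width: 0.0004
grip_force: 1.3
tip case xyz mm [  0.2 -74.4  71.7] f [ 0.1 -2.2  1.7]
time: 22.9
ee_pos: [0.492, 0.0959, 0.2512]
eef_rot: [0.999, 0.053, 0.0, -0.002]
ft_force: [0.2, -1.1, 1.4]
width: 0.0008
grip_force: 1.0
tip case xyz mm [  0.2 -74.1  69.2] f [ 0.2 -1.1  1.4]
```

```bash
python3 -m inch '[[0,0,0.025,0,0,0],[0,0,0.025,0,0,0],[0,0,0,0,0,0],[0,0,0,0,0,0],[0,0,0,0,0,0]]'
python3 -m inch '[[0,0,0.025,0,0,0],[0,0,0.025,0,0,0],[0,0,0,0,0,0],[0,0,0,0,0,0],[0,0,0,0,0,0]]'
python3 lid.py
```

```text
time: 23.32
ee_pos: [0.4919, 0.0961, 0.2491]
eef_rot: [0.999, 0.053, -0.0, -0.002]
ft_force: [-0.2, -0.0, -0.2]
width: 0.0004
grip_force: 0.0
time: 23.73
ee_pos: [0.492, 0.096, 0.2474]
eef_rot: [0.999, 0.053, -0.0, -0.002]
ft_force: [-2.0, 0.4, 1.3]
width: 0.0003
grip_force: 0.7
tip case xyz mm [  0.2 -74.1  65.4] f [-2.   0.4  1.3]
```

```bash
python3 -m inch '[[0,0,0.025,0,0,0],[0,0,0.025,0,0,0],[0,0,0,0,0,0],[0,0,0,0,0,0],[0,0,0,0,0,0]]'
python3 -m inch '[[0,0,0.025,0,0,0],[0,0,0,0,0,0],[0,0,0,0,0,0],[0,0,0,0,0,0],[0,0,0,0,0,0]]'
python3 lid.py
```

```text
time: 24.15
ee_pos: [0.4922, 0.0959, 0.2464]
eef_rot: [0.999, 0.053, 0.0, -0.003]
ft_force: [-5.2, -0.2, 15.8]
width: 0.0006
grip_force: 7.7
time: 24.57
ee_pos: [0.4923, 0.0958, 0.2463]
eef_rot: [0.999, 0.053, 0.0, -0.003]
ft_force: [-11.1, -1.8, 26.3]
width: 0.0007
grip_force: 12.9
tip case xyz mm [  0.4 -74.2  64.3] f [-11.1  -1.8  26.3]
```

The lid is solid at 64.3 mm, its shut height, at 26 N. I'll lift off and check whether it stays.

```bash
python3 -m inch '[[0,0,-0.1,0,0,0],[0,0,-0.3,0,0,0],[0,0,-0.7,0,0,0],[0,0,-0.9,0,0,0],[0,0,-0.9,0,0,0]]'
python3 -m inch '[[0,0,-0.9,0,0,0],[0,0,-0.5,0,0,0],[0,0,0,0,0,0],[0,0,0,0,0,0],[0,0,0,0,0,0]]'
python3 -c "
from h import *
snap('side','s3',(160,120,480,320),2)"
```

```text
time: 24.98
ee_pos: [0.4917, 0.095, 0.3611]
eef_rot: [0.999, 0.053, -0.001, -0.002]
ft_force: [2.2, 0.6, -0.0]
width: 0.0003
grip_force: 0.0
time: 25.4
ee_pos: [0.4919, 0.095, 0.4153]
eef_rot: [0.999, 0.053, -0.001, -0.002]
ft_force: [-0.1, -0.6, -0.9]
width: 0.0007
grip_force: 0.0
```

View pics/s3.png

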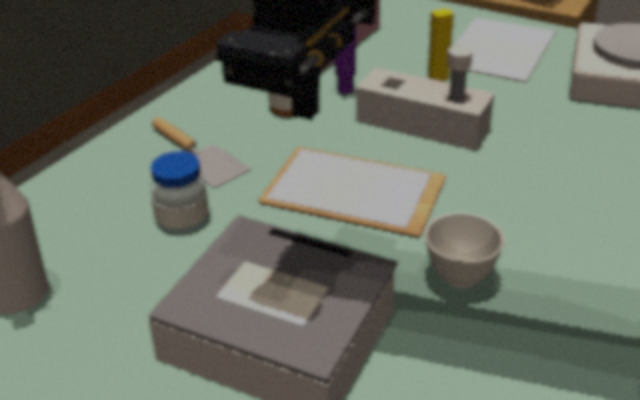

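The lid lies flat and shut on the case (corners at (155,318), (330,370), (395,265)), with the hand clear of it. The torch and the jar are still in place.

```bash
python3 -c "
from bench import job
print(job.close_job())"
```

```text
the job is handed in; nothing more can be done
None
```

The job is handed in (no verdict came back): I laid the injector on the board, then flat in the case compartment, and pressed the lid shut at about 26 N; it stayed shut with the hand clear, and the torch and jar look unmoved.

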